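# Open the squeeze-and-turn cap of a detergent can

### The job

Open the can of glass-washer detergent: squeeze the two tabs of its safety cap together and, keeping them squeezed, turn the cap anticlockwise until you feel it come up against its stop, then lift it off and set it down gently, right way up, inside the metal tray. Do not crush the tabs or force the cap, and leave the can and the things around it standing where they are.

Things in the scene. Friction and masses are not known exactly. Their poses are not given: they have to be found in the camera images.
- can: White plastic 5 litre can, loose, full (about 5 kg), body 190 x 135 x 203 mm, upright; origin at the centre of its underside, x along its length, z up. The capped neck rises near its -x end; a round carrying handle (top 224 mm above the table) runs along x on top, from the middle to the +x end.
- neck (a point): Centre of the can's round collar (68 mm across), on the neck axis, 52 mm from the can's centre towards its -x, 226 mm above the table. Two lock lugs (5 mm wide, 8 mm high) stand facing each other on the edge of the collar, inner faces 30 mm from the axis: keep the fingertips at least 9 mm above the collar.
- can_back (a point): Point on top of the can at its +x end, behind the handle.
- cap: Grey ribbed plastic cap, loose, about 70 g, 50 mm across, 30 mm high; origin at the centre of its open rim (1 mm above the collar while closed), z up, x towards tab a. A bayonet under it holds it down on the neck with about 1.5 mm of sideways play; a springy seal pushes it up with 6 N, so turning it rubs lightly (under 0.1 N m).
- cap_top (a point): Centre of the cap's top. At the start the cap is locked: unsqueezed, it turns a little, then its tabs catch on the lock lugs. Squeezed, it turns anticlockwise seen from above to a hard stop, 55 to 85 degrees from where it starts (not marked, different each time); only in the last 8 degrees before the stop is it free to lift straight off. 0.3 N m against the stop is plenty; 0.8 N m forces it.
- tab_a: Squeeze tab on the cap's +x side: flat upright panel 14 mm wide, 24 mm high (1.5 to 25.5 mm above the cap's rim); origin at the middle of its outer face, 33 mm from the cap's axis when released (66 mm over both). It slides inward 6 mm to a dead stop (54 mm over both) and must be in 4 mm to pass the lock lug. Spring 3 N to start, 12 N fully in. 20 to 35 N of grip is right; 70 N breaks it.
- tab_b: The same tab on the cap's -x side.
- tray: Shallow aluminium tray, loose, 0.9 kg, 230 x 170 mm, rim 16 mm high, walls and floor 4 mm thick; origin at the centre of its underside, x along its length, floor surface 4 mm above the origin.
- liqueur: Bystander: tall amber bottle, 78 mm across, 270 mm high, origin at the centre of its underside.
- tonic: Bystander: small green bottle, 54 mm across, 165 mm high, origin at the centre of its underside.
- carton: Bystander: small cardboard carton, 130 x 100 x 85 mm, origin at the centre of its underside.
Things that resemble listed ones, but are neither listed nor needed, are in the scene too. Of the things shaped like the cap, the grey one is meant. Of the things shaped like the can, the white one is meant.

How it is judged (in metres and radians):
On the way, in this order (a step that is already met when the one before it is completed fails the run):
1. both tabs are squeezed in by the fingers while the cap is still locked on the neck (x of tab_a in the frame of cap below 0.029 m and x of tab_b in the frame of cap above -0.029 m and contact force between the fingers and tab_a above 1 N and contact force between the fingers and tab_b above 1 N and angle between the x axis of cap and the x axis of can, either way round below 0.7 rad and distance between cap and neck below 0.005 m), for 0.1 s.
2. still squeezed, the cap has been turned anticlockwise past the lock lugs, seated on the neck (angle between the x axis of cap and the x axis of can, either way round above 1.25 rad and distance between cap and neck below 0.007 m and contact force between the fingers and tab_a above 1 N and contact force between the fingers and tab_b above 1 N), for 0.1 s.
3. the cap has been lifted off the neck in the fingers (distance between cap and neck above 0.03 m and contact force between the fingers and cap above 1 N and contact force between cap and can below 0.1 N), for 0.1 s.
4. the cap is set down on the tray's floor while still in the fingers, not dropped (z of cap in the frame of tray below 0.012 m and horizontal distance between cap and tray below 0.1 m and contact force between the fingers and cap above 1 N), for 0.05 s.
At the end, for the whole second after the job is handed in: The cap stands right way up (within 7 degrees), flat on the tray's floor inside the rim, let go and at rest; the can stands upright and open where it was, and the bottles and the carton stand where they were (x of cap in the frame of tray between -0.09 and 0.09 m and y of cap in the frame of tray between -0.06 and 0.06 m and z of cap in the frame of tray below 0.009 m and angle between cap's own z axis and vertical below 0.12 rad and linear speed of cap below 0.02 m/s and angle between can's own z axis and vertical below 0.05 rad and angle between each of liqueur, tonic's own z axis and vertical below 0.1 rad); the robot touches nothing.
It fails at once if a tab is crushed (more than 70 N on it) (contact force between the fingers and tab_a above 70 N or contact force between the fingers and tab_b above 70 N).
It fails at once if the cap is forced on the neck (more than 60 N between cap and can) (contact force between cap and can above 60 N).
It fails at once if the can is dragged, twisted or lifted (its neck or back end moved more than 15 mm) (distance of any of neck, can_back from where it was at the start of the episode above 0.015 m or angle between can's own z axis and vertical above 0.1 rad).
It fails at once if a bystander is moved more than 20 mm (distance of any of liqueur, tonic, carton from where it was at the start of the episode above 0.02 m).
It also fails if it takes over 51 s, if anything falls off the work surface, if the arm or the gripper's body presses on something with over 40 N, if the wrist force passes 120 N, or if a joint passes its speed limit or range.

### The arm

A 6-joint arm with a two-finger parallel gripper is mounted at the origin on the work surface. World frame = base frame: x ahead of the robot, y to its left, z up, the work surface at z = 0. Lengths are in mm, angles in rad, forces in N, time in s.
With the tool pointing down it reaches from about 425 to 950 mm from the base axis. Payload 3.5 kg.
Tool frame: the origin (TCP) lies at the very end of the fingers, on their centre line; the grasp point (between the pads) lies 19 mm behind it (robot.tcp_to_grasp is the distance from the TCP to the grasp point, in mm); z points along the fingers, y is the line along which they close (so a half turn about z gives the same grasp; the last joint's range is limited). The gripper opens to 85 mm and grips with 20 to 120 N. Pads are 22 mm wide; open, the fingers measure 114 mm over their backs; the gripper's body (76 mm by 85 mm) begins 54 mm behind the grasp point. The pads swing forward as they close: fully open they stand 13 mm farther back than shut.
Start: joints at [1.082, 0.286, 1.577, -0, 1.279, -0.15], TCP at [224.303, 636.627, 231.325] pointing down, gripper open.
Joint ranges: [-2.77, 2.77], [-0.9, 2.22], [0.21, 2.48], [-1.53, 4.67], [0.24, 2.81], [-2.84, 2.84]. Speed limits (rad/s): [2.79, 2.79, 3.14, 3.14, 3.14, 3.14].

### API

Orientations are given as a unit quaternion [w, x, y, z].
In Python, from rig import robot gives the robot as it stands. The module is installed in compiled form; this text tells all that it offers.
- The arm moves only by the tool step_arm, never from a script. Its argument "increments" is a list of rows, each an object with "fingers": the opening, from 0 (shut) to 1 (fully open); "linear": the shift along the tool's x, y, z in parts of the range, where 1.0 means 50 cm, a list of three; "yaw": the turn about the tool's z in parts of the range, where 1.0 means pi rad. In form: [{"fingers": fingers, "linear": [tx, ty, tz], "yaw": yaw}, ...]. A call has 1 to 8 rows; each row is the pose to reach, as a shift and turn from the pose commanded when the call began, along the tool's axes at that moment; what a row does not reach only later rows make up. A row lasts 1/12 s, in which the tool goes at most 41.7 mm and 7.16 degrees, less where a joint would pass 70% of its speed; a pose out of reach is approached as far as the arm can. No shift or turn number may pass 1 either way. A call with a gripper value outside its range is refused whole. The fingers move at their own pace and stop on an object; "force" is the grip in N (left out, the last holds). Time passes only in rows, so rows that repeat a pose let the fingers close. It gives the time, the measured TCP pose, the force, the opening and the grip force at its end, in the units of the state.
- robot.read_state(): the state, without advancing time (a new reading comes with each control period).
- robot.capture(name): name is "scene" or "top" or "wrist"; returns the picture (384x512x3 uint8, red, green, blue); there is no depth.
- robot.camera_params(name): a dict with "fx", "fy", "cx", "cy" (pixels), "rvec" (rotation vector, rad) and "tvec" (3), from world to camera coordinates, as OpenCV has them. Camera axes: x right, y down, z forward; pixel columns grow to the right and rows downward; lengths in mm; the calibration is good to about 2 mm. A picture is of the moment at which its call begins: read the wrist's pose just before it. camera_params takes no time and is no camera call; for the wrist camera it gives the pose at the moment of the call.
- robot.hand_in(): hands the job in; it is judged then, once.
The state is a dict: "time_s": time; "joints": joint angles; "qvel": joint speeds; "joint_torque": joint torques, N m; "position": TCP position; "orientation": TCP orientation; "ft_force": force on the tool from outside, world axes, zero at the start; "moment": the same for the moment, N m; "opening": opening from 0.0 (shut) to 1.0 (fully open); "grasp_force": force on a finger pad.
Only numpy, scipy, OpenCV 4.12 (cv2) and the standard library are available. Lean on these libraries where they do the work, as an engineer would, in place of code of your own. Each camera call takes 0.05 s, during which the arm holds its last target. There are 200 camera calls.

## Working session

There is one attempt and no reset: what is moved stays moved. The work goes in short steps, Python scripts to look and compute and a tool call to move; the robot and the scene stay as the last step left them, time stands still between calls to the robot, and variables do not carry over. Pictures are saved under pics/ and viewed, at most 10 in all, crops included, and the job is handed in when it is done.

Besides the shell and the picture viewer there is one more tool, called after "Call:" by a JSON object that holds its "name" and its "arguments", one argument or row to a line. step_arm: Moves the arm, as the interface text tells. Its arguments: {"type":"object","properties":{"increments":{"type":"array"},"force":{"type":"number"}},"required":["increments"]}

```bash
mkdir -p pics && cat > h.py <<'E'
import numpy as np, cv2
from rig import robot
def save(n,f):
    im=robot.capture(n); cv2.imwrite(f,cv2.cvtColor(im,cv2.COLOR_RGB2BGR)); return im
def cam(n):
    p=robot.camera_params(n); R=cv2.Rodrigues(np.array(p['rvec'],float))[0]; t=np.array(p['tvec'],float).ravel()
    return p,R,t
def ray(n,u,v,z,c=None):
    p,R,t=c or cam(n); o=-R.T@t; d=R.T@np.array([(u-p['cx'])/p['fx'],(v-p['cy'])/p['fy'],1])
    return o+d*(z-o[2])/d[2]
def proj(n,P,c=None):
    p,R,t=c or cam(n); q=R@np.array(P,float)+t
    return p['fx']*q[0]/q[2]+p['cx'],p['fy']*q[1]/q[2]+p['cy']
E
python3 - <<'E'
from h import *
a=save('scene','pics/s0.png');b=save('top','pics/t0.png')
for n in('scene','top'):
    p,R,t=cam(n);print(n,p['fx'],-R.T@t,R[2])
print(robot.read_state(), robot.tcp_to_grasp)
E
```

```text
scene 362.4878755071406 [ 187.32886113 -496.88607413  957.88562364] [ 0.35447757  0.50128059 -0.78934366]
top 420.96491036614276 [ 387.66054064   -5.26652144 1472.79766665] [ 0.12609921 -0.00754426 -0.99198895]
{'time_s': 0.1, 'joints': array([ 1.08203222e+00,  2.87137883e-01,  1.57799023e+00, -2.33827345e-05,
        1.27864723e+00, -1.49998400e-01]), 'qvel': array([-0.00157067, -0.00290049, -0.00100443,  0.00196506, -0.00096227,
       -0.00014288]), 'joint_torque': array([ 1.17101135e-03, -4.07292974e+01, -2.93701154e+01, -1.57016852e-04,
        3.38872662e-03, -1.88037353e-05]), 'position': array([224.01498079, 636.1193533 , 230.06683586]), 'orientation': array([-3.32032501e-04,  1.68570637e-01,  9.85688972e-01, -1.03966727e-03]), 'ft_force': array([0.20438101, 1.10220937, 0.54064873]), 'moment': array([-0.00566679,  0.00820467, -0.03979743]), 'grasp_force': 0.0, 'opening': 1.0014084582958789} 18.700000000000003
```

View pics/s0.png

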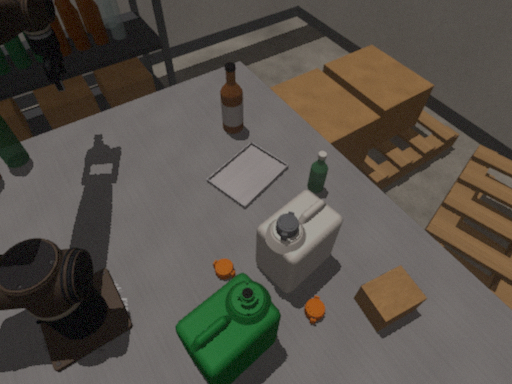

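View pics/t0.png

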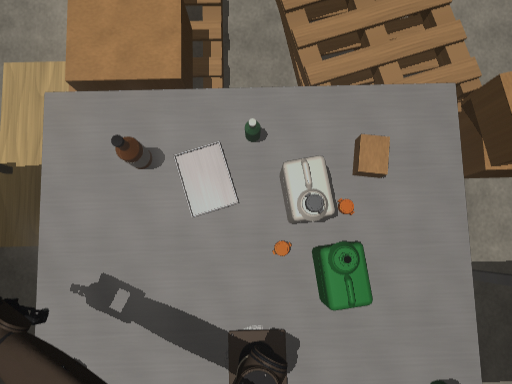

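The scene picture shows the white can at (297,240) with the grey cap at (288,222), the tray at (248,174), the liqueur at (232,105), the tonic at (318,173) and the carton at (390,298). In the top picture the cap is at (313,204), the tray at (207,179), the can at (308,190), and there are orange decoy caps and a green decoy can. Next I measure.

```bash
cat > m.py <<'E'
from h import *
out=[]
for n,f,box,roi in(('top','pics/t0.png',(270,140,90,100),(297,188,330,222)),('scene','pics/s0.png',(240,180,110,115),(272,205,306,240))):
    im=cv2.imread(f); c=cam(n)
    hsv=cv2.cvtColor(im,cv2.COLOR_BGR2HSV)
    x0,y0,x1,y1=roi
    g=hsv[y0:y1,x0:x1]; 
    m=((g[...,2]<150)).astype(np.uint8)
    k,l,s,ce=cv2.connectedComponentsWithStats(m)
    for i in range(1,k):
        if s[i,4]>40:print(n,'dark',s[i],ce[i]+[x0,y0],ray(n,*(ce[i]+[x0,y0]),257,c).round(1))
    x,y,w,h=box; out.append(cv2.resize(im[y:y+h,x:x+w],(390,int(h*390/w)),interpolation=cv2.INTER_CUBIC))
H=max(o.shape[0] for o in out)
cv2.imwrite('pics/crop0.png',np.hstack([cv2.copyMakeBorder(o,0,H-o.shape[0],0,0,0) for o in out]))
im=cv2.imread('pics/t0.png');c=cam('top');g=cv2.cvtColor(im,cv2.COLOR_BGR2HSV)
m=np.zeros(g.shape[:2],np.uint8);m[130:230,165:250]=(g[130:230,165:250,2]>135)
cs=cv2.findContours(m,0,2)[0];q=max(cs,key=cv2.contourArea);r=cv2.minAreaRect(q)
P=np.array([ray('top',*p,16,c) for p in cv2.boxPoints(r)]);print('tray',P.round(0).tolist(),P.mean(0),np.linalg.norm(np.diff(P,axis=0),axis=1))
print('bases/tops',[ray('top',u,v,z,c).round(0).tolist() for u,v,z in((118,140,270),(252,122,165),(373,156,85))])
E
python3 m.py
```

```text
top dark [  0   0  33  34 722] [313.86149584 206.22576177] [ 487.5 -176.5  257. ]
scene dark [ 0  0 15 12 92] [276.59782609 208.52173913] [ 497.8 -135.6  257. ]
scene dark [  0   5  34  30 799] [289.40550688 226.61451815] [ 493.3 -191.1  257. ]
tray [[701.0, 282.0, 16.0], [749.0, 116.0, 16.0], [526.0, 53.0, 16.0], [480.0, 216.0, 16.0]] [613.95280175 166.55770988  16.        ] [172.71762605 231.95203623 169.52604872]
bases/tops [[694.0, 389.0, 270.0], [770.0, -3.0, 165.0], [666.0, -407.0, 85.0]]
```

View pics/crop0.png

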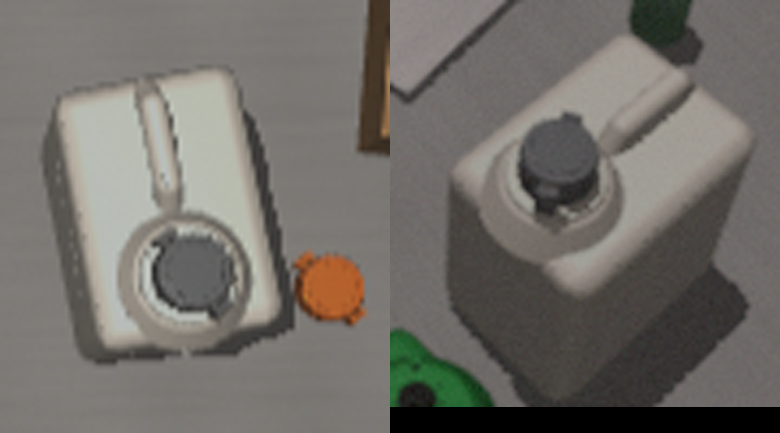

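The crop shows the cap disc at about (194,272) in its top-view half, with tabs at upper left (165,240) and lower right (218,312). In the scene half the disc is at (559,150) with tabs at (572,117) and (545,212).

```bash
cat >> h.py <<'E'
def inc(P,ang,st=None):
    """world target TCP (mm) and world angle of tool y (deg) -> linear cm, yaw"""
    st=st or robot.read_state(); w,x,y,z=st['orientation']
    from scipy.spatial.transform import Rotation as Ro
    R=Ro.from_quat([x,y,z,w]).as_matrix(); d=R.T@(np.array(P,float)-st['position'])/10
    a=np.degrees(np.arctan2(R[1,1],R[0,1])); dy=(a-ang+90)%180-90
    print('pos',st['position'].round(1),'yang',a.round(2),'tilt',R[:,2].round(4),'lin',d.round(2),'yaw',np.radians(dy).round(3),'j',st['joints'].round(2),'t',st['time_s'])
E
python3 - <<'E'
from h import *
k=90/390
f=lambda x,y:(270+x*k,140+y*k)
g=lambda x,y:(240+(x-390)*110/390,180+y*110/390)
a=[ray('top',*f(*p),z) for p,z in (((194,272),257),((165,240),252),((218,312),252))]
b=[ray('scene',*g(*p),z) for p,z in (((559,150),257),((572,117),252),((545,200),252))]
for q in(a,b):print(np.round(q,1).tolist(),np.degrees(np.arctan2(*(q[1]-q[2])[[1,0]])))
inc([450,250,345],36)
E
```

```text
[[497.5, -179.6, 257.0], [520.1, -161.7, 252.0], [470.7, -195.3, 252.0]] 34.19364508835724
[[496.8, -179.9, 257.0], [521.4, -162.0, 252.0], [469.7, -202.2, 252.0]] 37.82168811442462
pos [224.  636.1 230.1] yang 70.59 tilt [-0.001  -0.0019 -1.    ] lin [-34.14 -28.93 -11.44] yaw 0.604 j [ 1.08  0.29  1.58 -0.    1.28 -0.15] t 0.1
```

Units first: shifts go in shares of 50 cm and turns go in shares of pi rad. So -22 cm / 50 = -0.44, -19 cm / 50 = -0.38, 0.6 rad / 3.1416 = 0.191.

Call:
{"name": "step_arm", "arguments": {
  "increments": [
    {"fingers": 1,"linear": [-0.02,-0.02,-0.06],"yaw": 0.0159},
    {"fingers": 1,"linear": [-0.08,-0.06,-0.1],"yaw": 0.0318},
    {"fingers": 1,"linear": [-0.14,-0.11,-0.14],"yaw": 0.0637},
    {"fingers": 1,"linear": [-0.2,-0.16,-0.18],"yaw": 0.0955},
    {"fingers": 1,"linear": [-0.26,-0.21,-0.2],"yaw": 0.1273},
    {"fingers": 1,"linear": [-0.32,-0.26,-0.228],"yaw": 0.1592},
    {"fingers": 1,"linear": [-0.38,-0.32,-0.228],"yaw": 0.191},
    {"fingers": 1,"linear": [-0.44,-0.37,-0.228],"yaw": 0.191}
  ]
}}

```text
time_s: 0.77
position: [370.4, 388.1, 346.5]
orientation: [0.001, 0.454, 0.891, 0.001]
ft_force: [0.0, 1.1, 0.2]
opening: 1.0
grasp_force: 0.0
```

```bash
python3 - <<'E'
from h import *
inc([480,100,345],36)
E
```

```text
pos [370.4 388.1 346.5] yang 36.06 tilt [ 0.0017  0.0012 -1.    ] lin [-29.75  -8.1    0.14] yaw 0.001 j [ 0.62 -0.09  1.78 -0.    1.45 -0.01] t 0.7667
```

Converted, -30 cm / 50 = -0.6, -27 cm / 50 = -0.54.

Call:
{"name": "step_arm", "arguments": {
  "increments": [
    {"fingers": 1,"linear": [-0.07,-0.02,0],"yaw": 0},
    {"fingers": 1,"linear": [-0.14,-0.04,0],"yaw": 0},
    {"fingers": 1,"linear": [-0.22,-0.06,0],"yaw": 0},
    {"fingers": 1,"linear": [-0.3,-0.08,0],"yaw": 0},
    {"fingers": 1,"linear": [-0.38,-0.1,0],"yaw": 0},
    {"fingers": 1,"linear": [-0.46,-0.12,0],"yaw": 0},
    {"fingers": 1,"linear": [-0.54,-0.14,0],"yaw": 0},
    {"fingers": 1,"linear": [-0.6,-0.16,0],"yaw": 0}
  ]
}}

```text
time_s: 1.43
position: [483.1, 97.6, 344.8]
orientation: [-0.0, 0.453, 0.891, -0.0]
ft_force: [-0.6, 0.1, -0.8]
opening: 0.999
grasp_force: 0.0
```

```bash
python3 - <<'E'
from h import *
inc([497.2,-179.8,345],36)
E
```

```text
pos [483.1  97.6 344.8] yang 36.12 tilt [-3.e-04 -6.e-04 -1.e+00] lin [-23.24 -15.21  -0.  ] yaw 0.002 j [-0.01 -0.19  1.87 -0.    1.47 -0.64] t 1.4333
```

Converted, -23.2 cm / 50 = -0.464, -20.3 cm / 50 = -0.406, 0.48 rad / 3.1416 = 0.1528.

Call:
{"name": "step_arm", "arguments": {
  "increments": [
    {"fingers": 1,"linear": [-0.058,-0.038,0],"yaw": 0.0382},
    {"fingers": 1,"linear": [-0.116,-0.076,0],"yaw": 0.0764},
    {"fingers": 1,"linear": [-0.174,-0.114,0],"yaw": 0.1146},
    {"fingers": 1,"linear": [-0.232,-0.152,0],"yaw": 0.1528},
    {"fingers": 1,"linear": [-0.29,-0.19,0],"yaw": 0.191},
    {"fingers": 1,"linear": [-0.348,-0.228,0],"yaw": 0.2292},
    {"fingers": 1,"linear": [-0.406,-0.266,0],"yaw": 0.2674},
    {"fingers": 1,"linear": [-0.464,-0.304,0],"yaw": 0.3056}
  ]
}}

```text
time_s: 2.1
position: [496.5, -178.2, 344.8]
orientation: [-0.0, 0.815, 0.58, -0.0]
ft_force: [1.2, 0.3, 0.2]
opening: 1.001
grasp_force: 0.0
```

Converted, 0.96 rad / 3.1416 = 0.3056.

Call:
{"name": "step_arm", "arguments": {
  "increments": [
    {"fingers": 1,"linear": [0,0,0],"yaw": 0.0382},
    {"fingers": 1,"linear": [0,0,0],"yaw": 0.0764},
    {"fingers": 1,"linear": [0,0,0],"yaw": 0.1146},
    {"fingers": 1,"linear": [0,0,0],"yaw": 0.1528},
    {"fingers": 1,"linear": [0,0,0],"yaw": 0.191},
    {"fingers": 1,"linear": [0,0,0],"yaw": 0.2292},
    {"fingers": 1,"linear": [0,0,0],"yaw": 0.2674},
    {"fingers": 1,"linear": [0,0,0],"yaw": 0.3056}
  ]
}}

```text
time_s: 2.77
position: [496.8, -176.5, 344.7]
orientation: [-0.0, 0.99, 0.138, -0.0]
ft_force: [-0.9, 0.4, 0.1]
opening: 0.999
grasp_force: 0.0
```

Converted, 0.96 rad / 3.1416 = 0.3056.

Call:
{"name": "step_arm", "arguments": {
  "increments": [
    {"fingers": 1,"linear": [0,0,0],"yaw": 0.0382},
    {"fingers": 1,"linear": [0,0,0],"yaw": 0.0764},
    {"fingers": 1,"linear": [0,0,0],"yaw": 0.1146},
    {"fingers": 1,"linear": [0,0,0],"yaw": 0.1528},
    {"fingers": 1,"linear": [0,0,0],"yaw": 0.191},
    {"fingers": 1,"linear": [0,0,0],"yaw": 0.2292},
    {"fingers": 1,"linear": [0,0,0],"yaw": 0.2674},
    {"fingers": 1,"linear": [0,0,0],"yaw": 0.3056}
  ]
}}

```text
time_s: 3.43
position: [496.8, -176.5, 344.7]
orientation: [-0.0, 0.942, -0.335, -0.001]
ft_force: [0.1, -0.0, 0.1]
opening: 0.999
grasp_force: 0.0
```

Converted, 0.26 rad / 3.1416 = 0.0828.

Call:
{"name": "step_arm", "arguments": {
  "increments": [
    {"fingers": 1,"linear": [0,0,0],"yaw": 0.0382},
    {"fingers": 1,"linear": [0,0,0],"yaw": 0.0764},
    {"fingers": 1,"linear": [0,0,0],"yaw": 0.0828},
    {"fingers": 1,"linear": [0,0,0],"yaw": 0.0828}
  ]
}}

```text
time_s: 3.77
position: [496.8, -176.5, 344.8]
orientation: [-0.0, 0.893, -0.451, -0.0]
ft_force: [-0.4, 0.4, 0.1]
opening: 0.998
grasp_force: 0.0
```

```bash
python3 - <<'E'
from h import *
inc([497.2,-179.8,345],36)
c=cam('wrist');im=save('wrist','pics/w0.png')
print(-c[1].T@c[2],c[0]['fx'],proj('wrist',[497.2,-179.8,257],c))
E
```

```text
pos [ 496.8 -176.5  344.8] yang -143.58 tilt [-8.e-04  5.e-04 -1.e+00] lin [ 0.29  0.17 -0.02] yaw 0.007 j [-0.53 -0.11  1.8  -0.    1.46  1.97] t 3.7667
[ 537.78734851 -232.94658835  487.26598955] 305.165666256538 (np.float64(257.65113912791765), np.float64(194.74889429837728))
```

View pics/w0.png

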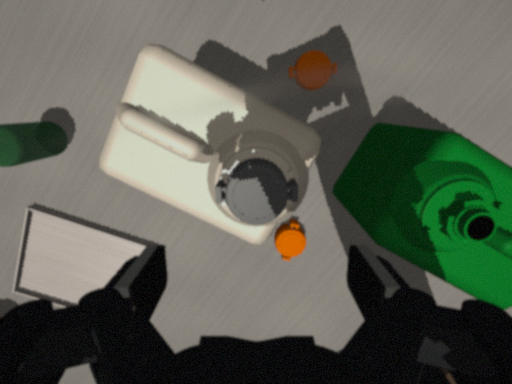

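The wrist picture shows the cap at about (256,190), close to the predicted (258,195), with tabs near (222,187) and (292,190). I'll crop and brighten it for detail.

```bash
python3 - <<'E'
from h import *
im=cv2.imread('pics/w0.png')[130:240,200:320]
im=np.clip(255*(im/255.)**.6,0,255).astype(np.uint8)
o=cv2.resize(im,(720,660)[:2] if 0 else (648,594),interpolation=cv2.INTER_CUBIC)
cv2.imwrite('pics/w0c.png',o)
E
```

```text
(no output)
```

View pics/w0c.png

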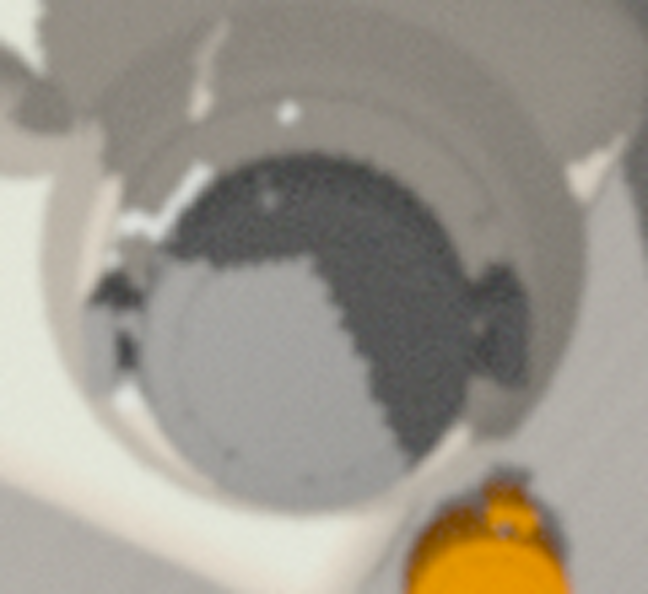

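The crop shows the cap disc centred at (311,333), the left tab's outer edge at (85,340) and the right tab's at (528,325).

```bash
python3 - <<'E'
from h import *
f=lambda x,y:(200+x/5.4,130+y/5.4)
P=[ray('wrist',*f(*p),z) for p,z in(((311,333),257),((85,340),250),((528,325),250))]
print(np.round(P,1).tolist(),np.linalg.norm(P[1]-P[2]),(P[1]+P[2])/2,np.degrees(np.arctan2(*(P[1]-P[2])[[1,0]])))
inc([497,-179.5,345],36)
E
```

```text
[[498.8, -181.8, 257.0], [524.1, -159.2, 250.0], [472.3, -200.5, 250.0]] 66.2870490122959 [ 498.20500588 -179.88339055  250.        ] 38.51568804028453
pos [ 496.9 -176.5  344.9] yang -143.55 tilt [-6.e-04  3.e-04 -1.e+00] lin [ 0.24  0.17 -0.01] yaw 0.008 j [-0.53 -0.11  1.8  -0.    1.46  1.97] t 3.8167
```

Converted, 7.5 cm / 50 = 0.15, 0.34 cm / 50 = 0.0068, -0.01 rad / 3.1416 = -0.0032.

Call:
{"name": "step_arm", "arguments": {
  "increments": [
    {"fingers": 1,"linear": [0.0068,0.002,0.04],"yaw": -0.0032},
    {"fingers": 1,"linear": [0.0068,0.002,0.08],"yaw": -0.0032},
    {"fingers": 1,"linear": [0.0068,0.002,0.12],"yaw": -0.0032},
    {"fingers": 1,"linear": [0.0068,0.002,0.15],"yaw": -0.0032},
    {"fingers": 1,"linear": [0.0068,0.002,0.15],"yaw": -0.0032}
  ]
}}

```text
time_s: 4.23
position: [496.4, -178.9, 265.9]
orientation: [-0.0, 0.895, -0.446, -0.004]
ft_force: [0.4, -0.3, -1.2]
opening: 0.999
grasp_force: 0.0
```

Converted, 3.4 cm / 50 = 0.068, 3 cm / 50 = 0.06.

Call:
{"name": "step_arm", "arguments": {
  "increments": [
    {"fingers": 1,"linear": [0,0,0.02],"yaw": 0},
    {"fingers": 1,"linear": [0,0,0.04],"yaw": 0},
    {"fingers": 1,"linear": [0,0,0.06],"yaw": 0},
    {"fingers": 1,"linear": [0,0,0.068],"yaw": 0},
    {"fingers": 1,"linear": [0,0,0.068],"yaw": 0}
  ]
}}

```text
time_s: 4.65
position: [497.7, -179.6, 234.9]
orientation: [-0.0, 0.895, -0.447, -0.001]
ft_force: [0.7, 0.0, -0.2]
opening: 1.002
grasp_force: 0.0
```

```bash
python3 - <<'E'
from h import *
inc([498,-180,236],37)
im=save('wrist','pics/w1.png')
E
```

```text
pos [ 497.7 -179.6  234.9] yang -143.11 tilt [-0.002   0.0012 -1.    ] lin [ 0.05 -0.   -0.11] yaw -0.002 j [-0.54 -0.04  1.93 -0.    1.25  1.96] t 4.65
```

View pics/w1.png

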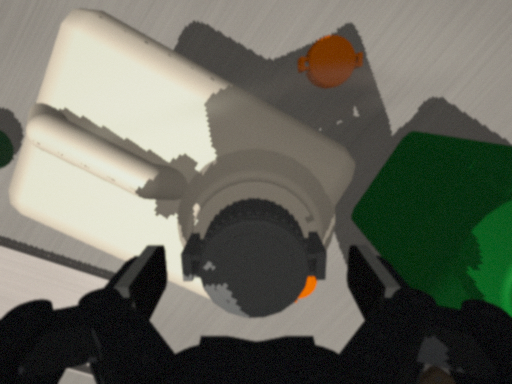

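The wrist picture shows the tabs (outer edges at x≈182 and 327, y≈255) between the open fingers (inner edges at 166 and 348), so they are centred to within about 1 mm. I'll squeeze now.

Converted, -0.1 cm / 50 = -0.002, -0.05 cm / 50 = -0.001.

Call:
{"name": "step_arm", "arguments": {
  "increments": [
    {"fingers": 0.85,"linear": [0,-0.001,-0.002],"yaw": 0},
    {"fingers": 0.78,"linear": [0,-0.001,-0.002],"yaw": 0},
    {"fingers": 0.74,"linear": [0,-0.001,-0.002],"yaw": 0},
    {"fingers": 0.7,"linear": [0,-0.001,-0.002],"yaw": 0},
    {"fingers": 0.66,"linear": [0,-0.001,-0.002],"yaw": 0},
    {"fingers": 0.6,"linear": [0,-0.001,-0.002],"yaw": 0},
    {"fingers": 0.5,"linear": [0,-0.001,-0.002],"yaw": 0},
    {"fingers": 0.5,"linear": [0,-0.001,-0.002],"yaw": 0}
  ],
  "force": 28
}}

```text
time_s: 5.37
position: [499.6, -179.8, 240.1]
orientation: [-0.0, 0.894, -0.447, 0.002]
ft_force: [-1.0, 1.9, 7.3]
opening: 0.617
grasp_force: 28.3
```

Call:
{"name": "step_arm", "arguments": {
  "increments": [
    {"fingers": 0.5,"linear": [0,0,0],"yaw": 0},
    {"fingers": 0.5,"linear": [0,0,0],"yaw": 0},
    {"fingers": 0.5,"linear": [0,0,0],"yaw": 0}
  ]
}}

```text
time_s: 5.62
position: [499.6, -179.8, 240.1]
orientation: [-0.0, 0.894, -0.447, 0.002]
ft_force: [-1.7, 2.2, 7.3]
opening: 0.616
grasp_force: 28.3
```

```bash
python3 - <<'E'
from h import *
inc([498,-180,236],37);s=robot.read_state();print(s['ft_force'],s['moment'],s['opening'],s['grasp_force'])
E
```

```text
pos [ 499.6 -179.8  240.1] yang -143.12 tilt [ 0.0031 -0.001  -1.    ] lin [-0.07  0.14  0.41] yaw -0.002 j [-0.54 -0.04  1.92  0.    1.26  1.96] t 5.6167
[-1.65314614  2.21656349  7.3382341 ] [0.3582641  0.22730932 0.02689831] 0.6164444833489382 28.297105729579926
```

Converted, -0.45 rad / 3.1416 = -0.1432.

Call:
{"name": "step_arm", "arguments": {
  "increments": [
    {"fingers": 0.5,"linear": [0,0,0],"yaw": -0.0159},
    {"fingers": 0.5,"linear": [0,0,0],"yaw": -0.0382},
    {"fingers": 0.5,"linear": [0,0,0],"yaw": -0.0605},
    {"fingers": 0.5,"linear": [0,0,0],"yaw": -0.0828},
    {"fingers": 0.5,"linear": [0,0,0],"yaw": -0.105},
    {"fingers": 0.5,"linear": [0,0,0],"yaw": -0.1273},
    {"fingers": 0.5,"linear": [0,0,0],"yaw": -0.1432},
    {"fingers": 0.5,"linear": [0,0,0],"yaw": -0.1432}
  ]
}}

```text
time_s: 6.28
position: [500.1, -180.2, 240.3]
orientation: [0.001, 0.972, -0.235, 0.003]
ft_force: [0.6, 1.1, 6.0]
opening: 0.62
grasp_force: 28.2
```

```bash
cat > st.py <<'E'
from h import *
inc([498,-180,236],37);s=robot.read_state();print(s['ft_force'].round(2),s['moment'].round(3),s['opening'],s['grasp_force'])
E
python3 st.py
```

```text
pos [ 500.1 -180.2  240.3] yang -117.24 tilt [ 0.005  -0.0023 -1.    ] lin [-0.2   0.08  0.42] yaw 0.45 j [-0.54 -0.04  1.92  0.    1.26  1.51] t 6.2833
[0.61 1.12 6.02] [ 0.261 -0.077  0.041] 0.6197643278445275 28.246171474456787
```

Converted, -0.42 rad / 3.1416 = -0.1337.

Call:
{"name": "step_arm", "arguments": {
  "increments": [
    {"fingers": 0.5,"linear": [0,0,0],"yaw": -0.0191},
    {"fingers": 0.5,"linear": [0,0,0],"yaw": -0.0382},
    {"fingers": 0.5,"linear": [0,0,0],"yaw": -0.0573},
    {"fingers": 0.5,"linear": [0,0,0],"yaw": -0.0764},
    {"fingers": 0.5,"linear": [0,0,0],"yaw": -0.0955},
    {"fingers": 0.5,"linear": [0,0,0],"yaw": -0.1146},
    {"fingers": 0.5,"linear": [0,0,0],"yaw": -0.1337},
    {"fingers": 0.5,"linear": [0,0,0],"yaw": -0.1337}
  ]
}}

```text
time_s: 6.95
position: [500.1, -180.0, 240.2]
orientation: [0.001, 1.0, -0.028, 0.003]
ft_force: [1.1, 1.3, 7.4]
opening: 0.617
grasp_force: 28.3
```

```bash
python3 st.py
```

```text
pos [ 500.1 -180.   240.2] yang -93.16 tilt [ 0.005  -0.0017 -1.    ] lin [-0.22  0.01  0.42] yaw 0.87 j [-0.54 -0.04  1.92  0.    1.26  1.09] t 6.95
[1.1  1.28 7.38] [ 0.288 -0.03   0.052] 0.6174186399536078 28.259183764457703
```

Turned 50°. Now smaller increments, watching the moment about z for the stop.

Converted, -0.04 rad / 3.1416 = -0.0127.

Call:
{"name": "step_arm", "arguments": {
  "increments": [
    {"fingers": 0.5,"linear": [0,0,0],"yaw": -0.0127},
    {"fingers": 0.5,"linear": [0,0,0],"yaw": -0.0255},
    {"fingers": 0.5,"linear": [0,0,0],"yaw": -0.0382},
    {"fingers": 0.5,"linear": [0,0,0],"yaw": -0.0382}
  ]
}}

```text
time_s: 7.28
position: [499.9, -179.3, 240.2]
orientation: [-0.0, 0.999, 0.032, 0.002]
ft_force: [0.2, 3.4, 7.1]
opening: 0.617
grasp_force: 28.3
```

```bash
python3 st.py
```

```text
pos [ 499.9 -179.3  240.2] yang -86.36 tilt [ 4.3e-03  5.0e-04 -1.0e+00] lin [-0.2   0.06  0.42] yaw 0.989 j [-0.54 -0.04  1.92  0.    1.26  0.97] t 7.2833
[0.22 3.41 7.1 ] [ 0.598  0.049 -0.081] 0.6167435466037576 28.338243663311005
```

Converted, -0.06 rad / 3.1416 = -0.0191.

Call:
{"name": "step_arm", "arguments": {
  "increments": [
    {"fingers": 0.5,"linear": [0,0,0],"yaw": -0.0095},
    {"fingers": 0.5,"linear": [0,0,0],"yaw": -0.0191},
    {"fingers": 0.5,"linear": [0,0,0],"yaw": -0.0191}
  ]
}}

```text
time_s: 7.53
position: [499.9, -179.0, 240.2]
orientation: [-0.001, 0.998, 0.06, 0.002]
ft_force: [-0.3, 4.7, 8.5]
opening: 0.619
grasp_force: 28.4
```

```bash
python3 st.py
```

```text
pos [ 499.9 -179.   240.2] yang -83.11 tilt [ 0.0043  0.0016 -1.    ] lin [-0.2   0.08  0.42] yaw 1.045 j [-0.54 -0.04  1.92  0.    1.26  0.91] t 7.5333
[-0.32  4.74  8.48] [ 0.714  0.1   -0.695] 0.6186724639839482 28.421242833137512
```

The stop is felt (Mz −0.70 N m). I'll ease back and hold.

Converted, 0.04 rad / 3.1416 = 0.0127.

Call:
{"name": "step_arm", "arguments": {
  "increments": [
    {"fingers": 0.5,"linear": [0,0,0],"yaw": 0.0127},
    {"fingers": 0.5,"linear": [0,0,0],"yaw": 0.0143},
    {"fingers": 0.5,"linear": [0,0,0],"yaw": 0.0143}
  ]
}}

```text
time_s: 7.78
position: [499.9, -179.1, 240.2]
orientation: [-0.0, 0.999, 0.038, 0.002]
ft_force: [-0.5, 3.2, 7.4]
opening: 0.618
grasp_force: 28.4
```

```bash
python3 st.py
```

```text
pos [ 499.9 -179.1  240.2] yang -85.6 tilt [ 4.1e-03  8.0e-04 -1.0e+00] lin [-0.2   0.08  0.42] yaw 1.002 j [-0.54 -0.04  1.92  0.    1.26  0.96] t 7.7833
[-0.49  3.16  7.37] [ 0.666  0.127 -0.175] 0.6176154552974377 28.361736238002777
```

Mz is now −0.18 N m, resting lightly at the stop. Lift gently.

Converted, -1.4 cm / 50 = -0.028, -1 cm / 50 = -0.02.

Call:
{"name": "step_arm", "arguments": {
  "increments": [
    {"fingers": 0.5,"linear": [0,0,-0.006],"yaw": 0},
    {"fingers": 0.5,"linear": [0,0,-0.012],"yaw": 0},
    {"fingers": 0.5,"linear": [0,0,-0.02],"yaw": 0},
    {"fingers": 0.5,"linear": [0,0,-0.028],"yaw": 0}
  ]
}}

```text
time_s: 8.12
position: [498.6, -179.2, 250.0]
orientation: [-0.001, 0.999, 0.039, -0.0]
ft_force: [4.8, 1.7, -3.0]
opening: 0.619
grasp_force: 30.9
```

```bash
python3 st.py
```

```text
pos [ 498.6 -179.2  250. ] yang -85.53 tilt [-5.0e-04  1.4e-03 -1.0e+00] lin [-0.06  0.07  1.4 ] yaw 1.003 j [-0.54 -0.05  1.91  0.    1.28  0.96] t 8.1167
[ 4.78  1.65 -2.99] [ 0.344 -0.72   0.032] 0.61913202895941 30.876758694648743
```

Converted, -8 cm / 50 = -0.16, -1.4 cm / 50 = -0.028.

Call:
{"name": "step_arm", "arguments": {
  "increments": [
    {"fingers": 0.5,"linear": [0,0,-0.012],"yaw": 0},
    {"fingers": 0.5,"linear": [0,0,-0.028],"yaw": 0},
    {"fingers": 0.5,"linear": [0,0,-0.052],"yaw": 0},
    {"fingers": 0.5,"linear": [0,0,-0.08],"yaw": 0},
    {"fingers": 0.5,"linear": [0,0,-0.11],"yaw": 0},
    {"fingers": 0.5,"linear": [0,0,-0.14],"yaw": 0},
    {"fingers": 0.5,"linear": [0,0,-0.16],"yaw": 0},
    {"fingers": 0.5,"linear": [0,0,-0.16],"yaw": 0}
  ]
}}

```text
time_s: 8.78
position: [499.4, -180.6, 335.7]
orientation: [0.002, 0.999, 0.039, 0.002]
ft_force: [-0.3, 0.1, 0.4]
opening: 0.616
grasp_force: 31.1
```

```bash
python3 st.py; python3 - <<'E'
from h import *
a=save('wrist','pics/w2.png'); b=save('scene','pics/s2.png')
o=np.hstack([cv2.imread('pics/w2.png')[:,60:460],cv2.resize(cv2.imread('pics/s2.png')[100:292,200:400],(400,384))])
cv2.imwrite('pics/v2.png',o)
inc([540,100,330],-16)
E
```

```text
pos [ 499.4 -180.6  335.7] yang -85.55 tilt [ 0.005 -0.004 -1.   ] lin [-0.18 -0.11  9.97] yaw 1.003 j [-0.54 -0.1   1.8  -0.    1.43  0.96] t 8.7833
[-0.29  0.07  0.37] [ 0.018 -0.002 -0.022] 0.6161393598381554 31.066653728485107
pos [ 498.5 -179.9  332. ] yang -85.55 tilt [ 5.e-04 -9.e-04 -1.e+00] lin [  6.31 -27.58   0.18] yaw -1.214 j [-0.54 -0.1   1.81 -0.    1.43  0.96] t 8.8833
```

View pics/v2.png

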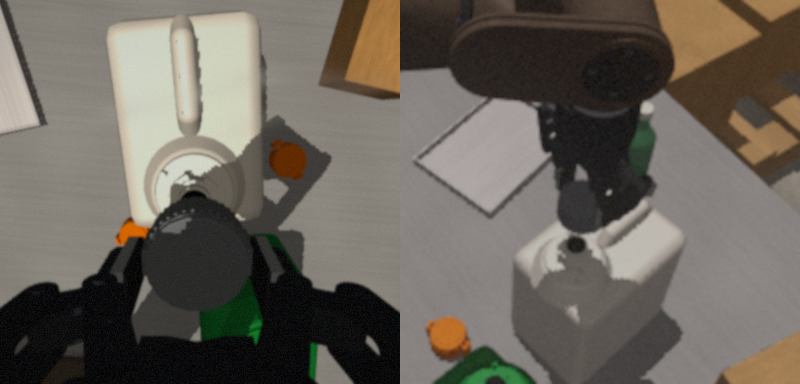

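The cap hangs level in the fingers at about (195,250) in the wrist view; the can is unmoved and open. Now over the tray.

Converted, -22 cm / 50 = -0.44, -19 cm / 50 = -0.38.

Call:
{"name": "step_arm", "arguments": {
  "increments": [
    {"fingers": 0.5,"linear": [0.01,-0.024,0],"yaw": 0},
    {"fingers": 0.5,"linear": [0.03,-0.072,0],"yaw": 0},
    {"fingers": 0.5,"linear": [0.056,-0.132,0],"yaw": 0},
    {"fingers": 0.5,"linear": [0.082,-0.194,0],"yaw": 0},
    {"fingers": 0.5,"linear": [0.108,-0.256,0],"yaw": 0},
    {"fingers": 0.5,"linear": [0.134,-0.318,0],"yaw": 0},
    {"fingers": 0.5,"linear": [0.16,-0.38,0],"yaw": 0},
    {"fingers": 0.5,"linear": [0.186,-0.44,0],"yaw": 0}
  ]
}}

```text
time_s: 9.55
position: [573.8, 49.7, 329.8]
orientation: [-0.0, 0.999, 0.039, -0.001]
ft_force: [0.4, 0.2, -1.1]
opening: 0.613
grasp_force: 31.1
```

Converted, 15 cm / 50 = 0.3, 12 cm / 50 = 0.24.

Call:
{"name": "step_arm", "arguments": {
  "increments": [
    {"fingers": 0.5,"linear": [0.026,-0.06,0],"yaw": 0},
    {"fingers": 0.5,"linear": [0.052,-0.12,0],"yaw": 0},
    {"fingers": 0.5,"linear": [0.078,-0.18,0.02],"yaw": 0},
    {"fingers": 0.5,"linear": [0.096,-0.224,0.06],"yaw": 0},
    {"fingers": 0.5,"linear": [0.098,-0.234,0.12],"yaw": 0},
    {"fingers": 0.5,"linear": [0.098,-0.234,0.18],"yaw": 0},
    {"fingers": 0.5,"linear": [0.098,-0.234,0.24],"yaw": 0},
    {"fingers": 0.5,"linear": [0.098,-0.234,0.3],"yaw": 0}
  ]
}}

```text
time_s: 10.22
position: [612.6, 168.8, 178.3]
orientation: [0.0, 0.999, 0.04, -0.001]
ft_force: [0.0, 0.2, -0.9]
opening: 0.614
grasp_force: 31.1
```

Converted, 12 cm / 50 = 0.24, 11.5 cm / 50 = 0.23.

Call:
{"name": "step_arm", "arguments": {
  "increments": [
    {"fingers": 0.5,"linear": [0,0,0.06],"yaw": 0},
    {"fingers": 0.5,"linear": [0,0,0.12],"yaw": 0},
    {"fingers": 0.5,"linear": [0,0,0.17],"yaw": 0},
    {"fingers": 0.5,"linear": [0,0,0.21],"yaw": 0},
    {"fingers": 0.5,"linear": [0,0,0.23],"yaw": 0},
    {"fingers": 0.5,"linear": [0,0,0.24],"yaw": 0},
    {"fingers": 0.5,"linear": [0,0,0.24],"yaw": 0}
  ]
}}

```text
time_s: 10.8
position: [612.9, 167.7, 59.8]
orientation: [0.0, 0.999, 0.039, -0.001]
ft_force: [-0.2, 0.1, -0.0]
opening: 0.618
grasp_force: 31.1
```

```bash
python3 st.py; python3 - <<'E'
from h import *
save('wrist','pics/w3.png');save('scene','pics/s3.png')
o=np.hstack([cv2.imread('pics/w3.png')[:,60:460],cv2.resize(cv2.imread('pics/s3.png')[80:272,150:350],(400,384))])
cv2.imwrite('pics/v3.png',o)
E
```

```text
pos [612.9 167.7  59.8] yang -85.53 tilt [-3.e-03 -3.e-04 -1.e+00] lin [-14.22  33.77 -17.58] yaw 1.003 j [0.11 0.39 1.78 0.   0.97 1.6 ] t 10.8
[-0.2   0.15 -0.01] [-0.021 -0.029 -0.056] 0.6182492794225899 31.06580078601837
```

View pics/v3.png

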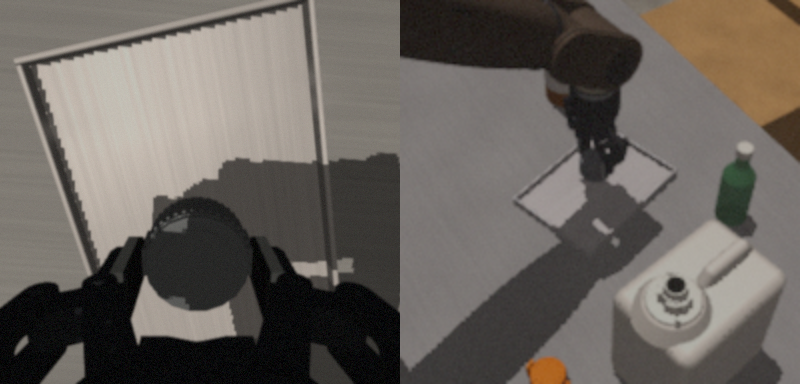

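The cap is centred over the tray, with the fingers inside the rim; the can and bottles are standing. Lower, slowly near the floor.

Call:
{"name": "step_arm", "arguments": {
  "increments": [
    {"fingers": 0.5,"linear": [0,0,0.03],"yaw": 0},
    {"fingers": 0.5,"linear": [0,0,0.052],"yaw": 0},
    {"fingers": 0.5,"linear": [0,0,0.066],"yaw": 0},
    {"fingers": 0.5,"linear": [0,0,0.07],"yaw": 0},
    {"fingers": 0.5,"linear": [0,0,0.074],"yaw": 0},
    {"fingers": 0.5,"linear": [0,0,0.076],"yaw": 0},
    {"fingers": 0.5,"linear": [0,0,0.076],"yaw": 0}
  ]
}}

```text
time_s: 11.48
position: [614.1, 167.3, 23.3]
orientation: [0.0, 0.999, 0.039, 0.0]
ft_force: [-1.2, -0.1, -0.3]
opening: 0.613
grasp_force: 31.1
```

Converted, 0.4 cm / 50 = 0.008, 0.3 cm / 50 = 0.006.

Call:
{"name": "step_arm", "arguments": {
  "increments": [
    {"fingers": 0.5,"linear": [0,0,0.002],"yaw": 0},
    {"fingers": 0.5,"linear": [0,0,0.004],"yaw": 0},
    {"fingers": 0.5,"linear": [0,0,0.006],"yaw": 0},
    {"fingers": 0.5,"linear": [0,0,0.008],"yaw": 0},
    {"fingers": 0.5,"linear": [0,0,0.008],"yaw": 0}
  ]
}}

```text
time_s: 11.9
position: [613.9, 167.3, 19.1]
orientation: [0.0, 0.999, 0.039, -0.0]
ft_force: [-0.1, 0.2, -1.0]
opening: 0.619
grasp_force: 31.1
```

Converted, 0.25 cm / 50 = 0.005, 0.2 cm / 50 = 0.004.

Call:
{"name": "step_arm", "arguments": {
  "increments": [
    {"fingers": 0.5,"linear": [0,0,0.002],"yaw": 0},
    {"fingers": 0.5,"linear": [0,0,0.004],"yaw": 0},
    {"fingers": 0.5,"linear": [0,0,0.005],"yaw": 0},
    {"fingers": 0.5,"linear": [0,0,0.005],"yaw": 0}
  ]
}}

```text
time_s: 12.23
position: [614.2, 167.4, 18.2]
orientation: [0.0, 0.999, 0.039, -0.0]
ft_force: [-3.2, -0.2, 5.2]
opening: 0.614
grasp_force: 31.5
```

Contact is felt (5 N) at the expected height. Release gently.

Call:
{"name": "step_arm", "arguments": {
  "increments": [
    {"fingers": 0.66,"linear": [0,0,0],"yaw": 0},
    {"fingers": 0.7,"linear": [0,0,0],"yaw": 0},
    {"fingers": 0.75,"linear": [0,0,0],"yaw": 0},
    {"fingers": 0.8,"linear": [0,0,0],"yaw": 0},
    {"fingers": 0.9,"linear": [0,0,0],"yaw": 0},
    {"fingers": 1,"linear": [0,0,0],"yaw": 0},
    {"fingers": 1,"linear": [0,0,0],"yaw": 0},
    {"fingers": 1,"linear": [0,0,0],"yaw": 0}
  ]
}}

```text
time_s: 12.9
position: [614.1, 167.4, 16.9]
orientation: [-0.0, 0.999, 0.039, 0.0]
ft_force: [0.0, -0.6, -0.1]
opening: 1.002
grasp_force: 0.0
```

Converted, -14 cm / 50 = -0.28, -11 cm / 50 = -0.22.

Call:
{"name": "step_arm", "arguments": {
  "increments": [
    {"fingers": 1,"linear": [0,0,-0.012],"yaw": 0},
    {"fingers": 1,"linear": [0,0,-0.03],"yaw": 0},
    {"fingers": 1,"linear": [0,0,-0.06],"yaw": 0},
    {"fingers": 1,"linear": [0,0,-0.1],"yaw": 0},
    {"fingers": 1,"linear": [0,0,-0.16],"yaw": 0},
    {"fingers": 1,"linear": [0,0,-0.22],"yaw": 0},
    {"fingers": 1,"linear": [0,0,-0.28],"yaw": 0},
    {"fingers": 1,"linear": [0,0,-0.28],"yaw": 0}
  ]
}}

```text
time_s: 13.57
position: [618.7, 168.0, 167.4]
orientation: [-0.001, 0.999, 0.039, 0.008]
ft_force: [0.0, 0.1, -0.2]
opening: 0.997
grasp_force: 0.0
```

```bash
python3 - <<'E'
from h import *
save('wrist','pics/w4.png');save('scene','pics/s4.png')
o=np.hstack([cv2.imread('pics/w4.png')[:,60:460],cv2.resize(cv2.imread('pics/s4.png')[80:272,150:350],(400,384))])
cv2.imwrite('pics/v4.png',o)
E
```

```text
(no output)
```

View pics/v4.png

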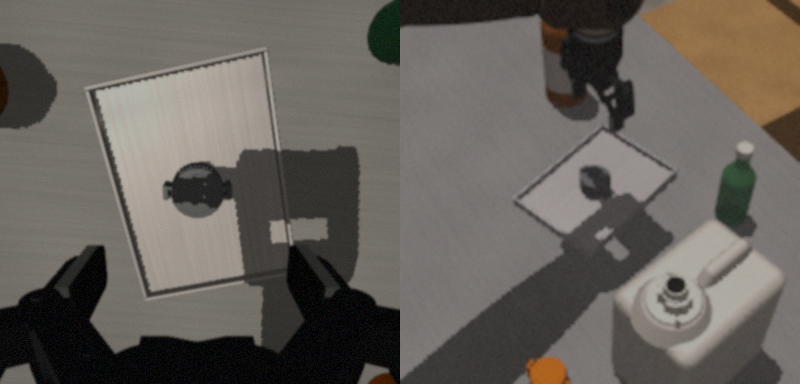

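The cap stands upright in the middle of the tray (about (197,190) in the wrist view), and the can is open and standing where it was. Handing in.

```bash
python3 -c "
from rig import robot
print(robot.hand_in())"
```

```text
the job is handed in; nothing more can be done
None
```

The job is handed in, with no verdict returned: I squeezed the cap, turned it about 60° to its stop (peak about 0.7 N m, above the 0.3 advised but under the 0.8 limit), lifted it off and set it upright in the middle of the tray, and the can shows no visible movement in the pictures.

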